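# Start the three batch timers in order

## Task

The three cracker batches have just been glazed: start their timers by pressing the plungers lightly down with a fingertip, first red, then yellow, then blue, each one until it is well in and stays down. Do not pick up, tip or shift the timers, and leave the jar, the brush and the loose cracker as they are.

Things in the scene. Friction and masses are not known exactly. Their poses are not given: they have to be found in the camera images.
- timer_red: Loose round batch timer with a red push plunger: white plastic puck, 60 mm across, 28 mm tall, about 0.3 kg, standing on the steel bench; origin at the centre of its underside, z up. A small dark display window is on its side at -x of its own frame.
- red_top (a point): Centre of the top face of the red plunger, a flat-topped disc 36 mm across with a soft rubber cap, on the axis of its timer; 48 mm above the bench (20 mm above the puck) when it is out, and it goes down with the plunger. Pressed straight down. While pressed the cap also gives about 0.5 mm per newton and springs back when let go.
- red_plunger (a joint): How far the red plunger is pushed in, in m: 0 out (timer stopped), 0.010 at its hard stop. It moves against about 3 N of friction, has no return spring and stays where it is left; the timer counts as started from 0.006.
- timer_yellow: Loose round batch timer with a yellow push plunger: white plastic puck, 60 mm across, 28 mm tall, about 0.3 kg, standing on the steel bench; origin at the centre of its underside, z up. A small dark display window is on its side at -x of its own frame.
- yellow_top (a point): Centre of the top face of the yellow plunger, a flat-topped disc 36 mm across with a soft rubber cap, on the axis of its timer; 48 mm above the bench (20 mm above the puck) when it is out, and it goes down with the plunger. Pressed straight down. While pressed the cap also gives about 0.5 mm per newton and springs back when let go.
- yellow_plunger (a joint): How far the yellow plunger is pushed in, in m: 0 out (timer stopped), 0.010 at its hard stop. It moves against about 3 N of friction, has no return spring and stays where it is left; the timer counts as started from 0.006.
- timer_blue: Loose round batch timer with a blue push plunger: white plastic puck, 60 mm across, 28 mm tall, about 0.3 kg, standing on the steel bench; origin at the centre of its underside, z up. A small dark display window is on its side at -x of its own frame.
- blue_top (a point): Centre of the top face of the blue plunger, a flat-topped disc 36 mm across with a soft rubber cap, on the axis of its timer; 48 mm above the bench (20 mm above the puck) when it is out, and it goes down with the plunger. Pressed straight down. While pressed the cap also gives about 0.5 mm per newton and springs back when let go.
- blue_plunger (a joint): How far the blue plunger is pushed in, in m: 0 out (timer stopped), 0.010 at its hard stop. It moves against about 3 N of friction, has no return spring and stays where it is left; the timer counts as started from 0.006.
- glaze_jar: Loose closed glaze jar, 56 mm across, 75 mm tall, 0.25 kg; bystander, stands between timers. Origin at the centre of its underside.
- brush: Loose glazing brush, 190 mm long, lying along its own x between timers; bystander. Origin under its middle, on the bench.
- cracker: Loose brown rice cracker, 76 mm across, 10 mm thick, lying on the bench nearer the robot than the timers; bystander. Origin at the centre of its underside.

How it is judged:
On the way, in this order (a step that is already met when the one before it is completed fails the run):
1. the red timer is started: its plunger is at least 6 mm in (value of joint red_plunger above 0.006 m), for 0.2 s.
2. the yellow timer is started: its plunger is at least 6 mm in (value of joint yellow_plunger above 0.006 m), for 0.2 s.
3. the blue timer is started: its plunger is at least 6 mm in (value of joint blue_plunger above 0.006 m), for 0.2 s.
At the end, for the whole second after the job is handed in: all three plungers stay at least 6 mm in; the timers stand at rest and upright (within 0.1 rad) on the bench within 20 mm of where they started; jar, brush and cracker within 20 mm of where they started (value of joint each of red_plunger, yellow_plunger, blue_plunger above 0.006 m and height (world z) of each of timer_red, timer_yellow, timer_blue below 0.005 m and angle between each of timer_red, timer_yellow, timer_blue's own z axis and vertical below 0.1 rad and distance of each of timer_red, timer_yellow, timer_blue, glaze_jar, brush, cracker from where it was at the start of the episode below 0.02 m and linear speed of each of timer_red, timer_yellow, timer_blue below 0.01 m/s); the robot touches nothing.
It fails at once if yellow is pressed before red, or blue before yellow (3 mm in or more while the earlier one is less than 6 mm in) ((value of joint yellow_plunger above 0.003 m and value of joint red_plunger below 0.006 m) or (value of joint blue_plunger above 0.003 m and value of joint yellow_plunger below 0.006 m) or (value of joint blue_plunger above 0.003 m and value of joint red_plunger below 0.006 m)).
It fails at once if a timer is lifted more than 8 mm or tipped more than 0.3 rad (height (world z) of any of timer_red, timer_yellow, timer_blue above 0.008 m or angle between any of timer_red, timer_yellow, timer_blue's own z axis and vertical above 0.3 rad).
It fails at once if a timer is shifted more than 20 mm (distance of any of timer_red, timer_yellow, timer_blue from where it was at the start of the episode above 0.02 m).
It fails at once if a timer is pressed harder than 20 N (contact force between any of the fingers, the arm and timer_red above 20 N or contact force between any of the fingers, the arm and timer_yellow above 20 N or contact force between any of the fingers, the arm and timer_blue above 20 N).
It fails at once if the jar, the brush or the loose cracker is moved more than 20 mm or the jar is tipped (distance of any of glaze_jar, brush, cracker from where it was at the start of the episode above 0.02 m or angle between glaze_jar's own z axis and vertical above 0.3 rad).
It also fails if it takes over 48 s, if anything falls off the work surface, if the arm or the gripper's body presses on something with over 40 N, if the wrist force passes 120 N, or if a joint passes its speed limit or range.

## Robot

A 6-joint arm with a two-finger parallel gripper is mounted at the origin on the work surface. World frame = base frame: x ahead of the robot, y to its left, z up, the work surface at z = 0. Lengths are in m, angles in rad, forces in N, time in s.
With the tool pointing down it reaches from about 0.325 to 0.9 m from the base axis. Payload 6.1 kg.
Tool frame: the origin (TCP) lies midway between the tips of the shut fingers; the grasp point (between the pads) lies 19 mm behind it; z points along the fingers, y is the line along which they close (so a half turn about z gives the same grasp; the last joint's range is limited). The gripper opens to 85 mm and grips with 20 to 120 N. Pads are 22 mm wide; open, the fingers measure 114 mm over their backs; the gripper's body (76 mm by 85 mm) begins 54 mm behind the grasp point. The pads swing forward as they close: fully open they stand 13 mm farther back than shut.
Start: joints at [1.028, 0.22, 1.526, -0, 1.395, -0.126], TCP at [0.253, 0.571, 0.231] pointing down, gripper open.
Joint ranges: [-2.98, 2.98], [-0.91, 2.08], [0.09, 2.57], [-1.24, 4.39], [0.2, 2.65], [-2.68, 2.68]. Speed limits (rad/s): [2.57, 2.57, 3.01, 3.14, 3.14, 3.14].

## Interface

Orientations are given as a rotation vector (axis times angle).
In Python, from cell import * gives the robot as it stands.
- The arm moves only by the tool apply_moves, never from a script. Its argument "moves" is a list of rows, each a list of 7 numbers: the shift along the world's x, y, z normalised to -1 to 1, where 1 is 25 cm, then the turn, a rotation vector about the world's x, y, z normalised to -1 to 1, where 1 is 360 degrees, then the opening, from -1 (shut) to 1 (fully open). In form: [[tx, ty, tz, ax, ay, az, grip], ...]. A call has 1 to 10 rows; each row is the pose to reach, as a shift and turn from the pose commanded when the call began, turning the shorter way round; what a row does not reach only later rows make up. A row lasts 1/10 s, in which the tool goes at most 50 mm and 8.59 degrees, less where a joint would pass 70% of its speed; a pose out of reach is approached as far as the arm can. A call with a number of a shift or a turn outside -1 to 1 is refused whole. A call with a gripper value outside its range is refused whole. The fingers move at their own pace and stop on an object; "squeeze" is the grip in N (left out, the last holds). Time passes only in rows, so rows that repeat a pose let the fingers close. It gives the time, the measured TCP pose, the force, the opening and the grip force at its end, in the units of the state.
- get_state(): the state, without advancing time (a new reading comes with each control period).
- grab_frame(name): name is "side" or "top" or "wrist"; returns the picture (420x560x3 uint8, red, green, blue); there is no depth.
- camera_info(name): a dict with "fx", "fy", "cx", "cy" (pixels), "pose" (4x4, takes a point from camera to world coordinates); the wrist camera has in their place "hand_eye" (4x4, takes a point from camera to tool coordinates, whose origin is the TCP and whose axes are the flange's). Camera axes: x right, y down, z forward; pixel columns grow to the right and rows downward; lengths in m; the calibration is good to about 2 mm. A picture is of the moment at which its call begins: read the wrist's pose just before it. camera_info takes no time and is no camera call.
- hand_in(): hands the job in; it is judged then, once.
The state is a dict: "time_s": time; "q": joint angles; "joint_velocities": joint speeds; "effort": joint torques, N m; "eef_pos": TCP position; "orientation": TCP orientation; "wrist_force": force on the tool from outside, world axes, zero at the start; "torque": the same for the moment, N m; "gripper_width": finger opening in m; "grasp_force": force on a finger pad.
Only numpy, scipy, OpenCV 4.12 (cv2) and the standard library are available. Lean on these libraries where they do the work, as an engineer would, in place of code of your own. Each camera call takes 0.05 s, during which the arm holds its last target. There are 200 camera calls.

## Working session

There is one attempt and no reset: what is moved stays moved. The work goes in short steps, Python scripts to look and compute and a tool call to move; the robot and the scene stay as the last step left them, time stands still between calls to the robot, and variables do not carry over. Pictures are saved under pics/ and viewed, at most 10 in all, crops included, and the job is handed in when it is done.

Besides the shell and the picture viewer there is one more tool, called after "Call:" as name([rows], argument=value, ...), one row to a line, values as JSON. apply_moves: Moves the arm, as the interface text tells. Scaled input: -1 to 1 covers 25 cm each way for a shift and 360 degrees each way for a turn. Its arguments: {"type":"object","properties":{"moves":{"type":"array","items":{"type":"array","items":{"type":"number","minimum":-1,"maximum":1}}},"squeeze":{"type":"number"}},"required":["moves"]}

```bash
mkdir -p pics
cat > h.py <<'E'
from cell import *
import numpy as np, cv2
def ray(info,u,v,z):
    P=np.array(info["pose"]);d=P[:3,:3]@[(u-info["cx"])/info["fx"],(v-info["cy"])/info["fy"],1];o=P[:3,3]
    return o+d*(z-o[2])/d[2]
R={'red':[((0,120,80),(8,255,255)),((172,120,80),(180,255,255))],'yellow':[((20,120,100),(35,255,255))],'blue':[((100,120,60),(130,255,255))]}
def blobs(im,name,z):
    h=cv2.cvtColor(im,cv2.COLOR_RGB2HSV);i=camera_info(name)
    for c,rs in R.items():
        m=sum(cv2.inRange(h,*map(np.array,r)) for r in rs).astype(np.uint8)
        for k in cv2.findContours(m,cv2.RETR_EXTERNAL,cv2.CHAIN_APPROX_NONE)[0]:
            if cv2.contourArea(k)>40:
                (u,v),s,a=cv2.fitEllipse(k);print(name,c,cv2.contourArea(k),round(u,1),round(v,1),np.round(s,1),ray(i,u,v,z).round(4))
E
python3 - <<'E'
from h import *
np.set_printoptions(suppress=True)
s=get_state();print(s)
for n in("top","side"):
    im=grab_frame(n);cv2.imwrite(f"pics/{n}0.png",im[:,:,::-1]);blobs(im,n,.048);print(camera_info(n))
E
```

```text
{'time_s': 0.0, 'q': array([ 1.02790367,  0.22120147,  1.52768055,  0.00001055,  1.39472937,
       -0.12612121]), 'joint_velocities': array([-0.00185953, -0.00051348,  0.0012851 ,  0.00021807,  0.00059206,
       -0.00090335]), 'effort': array([  0.00039281, -49.68793988, -38.94142628,  -0.00013445,
         0.01067739,  -0.00002815]), 'eef_pos': array([0.25268299, 0.57093817, 0.23017779]), 'orientation': array([-0.64979868, -3.0729679 ,  0.00298927]), 'wrist_force': array([-0.83067556, -0.11993464, -0.48468584]), 'torque': array([ 0.00804018, -0.00202217,  0.00012645]), 'grasp_force': 0.0, 'gripper_width': 0.08534355939444498}
top red 909.0 261.5 263.4 [33.9 34.2] [0.3778 0.0684 0.048 ]
top red 198.5 397.1 161.4 [15.3 16.7] [ 0.5829 -0.2011  0.048 ]
top yellow 203.5 188.2 193.1 [15.5 16.8] [0.5165 0.2166 0.048 ]
top blue 218.5 280.3 184.1 [16.2 17.3] [0.5356 0.0327 0.048 ]
{'fx': 507.5678872857136, 'fy': 507.5678872857136, 'cx': 284.0706681387272, 'cy': 210.85914956559867, 'pose': array([[ 0.00618114, -0.99363868,  0.11244537,  0.36846265],
       [-0.99994766, -0.00522497,  0.00879613,  0.01597301],
       [-0.00815265, -0.11249385, -0.99361897,  1.04976722],
       [ 0.        ,  0.        ,  0.        ,  1.        ]])}
side red 173.5 369.6 265.6 [13.4 16.7] [ 0.581  -0.2039  0.048 ]
side yellow 89.5 225.8 162.6 [ 9.2 12.5] [0.5145 0.2119 0.048 ]
side blue 170.5 278.5 206.5 [13.9 15.9] [0.5312 0.0245 0.048 ]
side blue 88.0 40.8 92.7 [ 8.8 13.3] [0.2503 0.7705 0.048 ]
{'fx': 435.06570712880006, 'fy': 435.06570712880006, 'cx': 274.27807360718606, 'cy': 219.50609293302762, 'pose': array([[ 0.8065359 , -0.45107593,  0.38213916,  0.15121183],
       [-0.59117424, -0.61145769,  0.52595866, -0.48281284],
       [-0.00358536, -0.65011537, -0.75982705,  0.74547376],
       [ 0.        ,  0.        ,  0.        ,  1.        ]])}
```

View pics/top0.png

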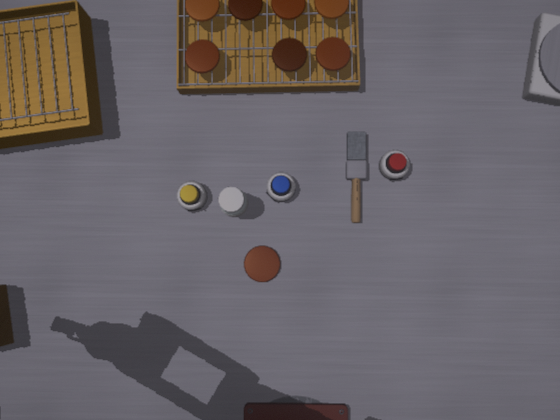

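View pics/side0.png

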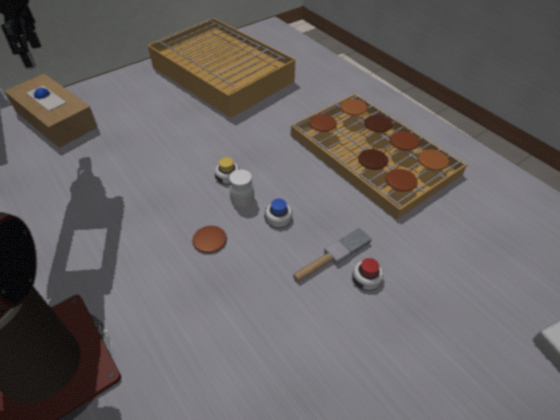

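The top view shows red at (397,161), the brush at (356,175), blue at (280,184), the jar at (232,200), yellow at (188,193) and the cracker at (261,263). The side view agrees, and all the plungers look out. I'll move high over red with the gripper shutting.

Call:
apply_moves([
  [0.33,-0.772,0,0,0,0,-1],
  [0.33,-0.772,0,0,0,0,-1],
  [0.33,-0.772,0,0,0,0,-1],
  [0.33,-0.772,0,0,0,0,-1],
  [0.33,-0.772,0,0,0,0,-1],
  [0.33,-0.772,0,0,0,0,-1],
], squeeze=20)

```text
time_s: 0.7
eef_pos: [0.3361, 0.3772, 0.2312]
orientation: [-0.655, -3.072, -0.0]
wrist_force: [0.0, -0.2, -0.7]
gripper_width: 0.0004
grasp_force: 0.0
```

Call:
apply_moves([
  [0.33,-0.772,0,0,0,0,-1],
  [0.33,-0.772,0,0,0,0,-1],
  [0.33,-0.772,0,0,0,0,-1],
  [0.33,-0.772,0,0,0,0,-1],
  [0.33,-0.772,0,0,0,0,-1],
  [0.33,-0.772,0,0,0,0,-1],
])

```text
time_s: 1.3
eef_pos: [0.4186, 0.1855, 0.2313]
orientation: [-0.653, -3.073, -0.001]
wrist_force: [-0.0, 0.5, -0.2]
gripper_width: -0.0001
grasp_force: 0.0
```

Call:
apply_moves([
  [0.33,-0.772,0,0,0,0,-1],
  [0.33,-0.772,0,0,0,0,-1],
  [0.33,-0.772,0,0,0,0,-1],
  [0.33,-0.772,0,0,0,0,-1],
  [0.33,-0.772,0,0,0,0,-1],
  [0.33,-0.772,0,0,0,0,-1],
])

```text
time_s: 1.9
eef_pos: [0.5011, -0.0066, 0.2309]
orientation: [-0.651, -3.072, -0.001]
wrist_force: [-0.1, 0.4, -0.8]
gripper_width: 0.0002
grasp_force: 0.0
```

Call:
apply_moves([
  [0.33,-0.772,0,0,0,0,-1],
  [0.33,-0.772,0,0,0,0,-1],
  [0.33,-0.772,0,0,0,0,-1],
  [0.33,-0.772,0,0,0,0,-1],
  [0.33,-0.772,0,0,0,0,-1],
  [0.33,-0.772,0,0,0,0,-1],
  [0.33,-0.772,0,0,0,0,-1],
])

```text
time_s: 2.6
eef_pos: [0.5831, -0.1974, 0.2309]
orientation: [-0.646, -3.073, -0.002]
wrist_force: [0.3, 0.3, -0.1]
gripper_width: 0.0002
grasp_force: 0.0
```

```bash
cat >> h.py <<'E'
from scipy.spatial.transform import Rotation as Ro
_ci=camera_info
def camera_info(n):
    i=dict(_ci(n))
    if n=="wrist":
        T=np.eye(4);T[:3,:3]=Ro.from_rotvec(S["orientation"]).as_matrix();T[:3,3]=S["eef_pos"];i["pose"]=T@i["hand_eye"]
    return i
def wrist(fn):
    global S
    S=get_state();print(S["time_s"],S["eef_pos"].round(4));im=grab_frame("wrist");cv2.imwrite(fn,im[:,:,::-1]);blobs(im,"wrist",.048)
E
python3 -c 'from h import *;wrist("pics/w1.png")'
```

```text
2.6 [ 0.5831 -0.1974  0.2309]
wrist red 182.5 528.8 263.2 [ 7.4 37.1] [0.7798 0.0198 0.048 ]
wrist red 803.0 278.5 185.1 [31.2 32.8] [ 0.5832 -0.2024  0.048 ]
wrist blue 1439.0 485.9 40.3 [37.6 49.8] [0.5351 0.0277 0.048 ]
```

View pics/w1.png

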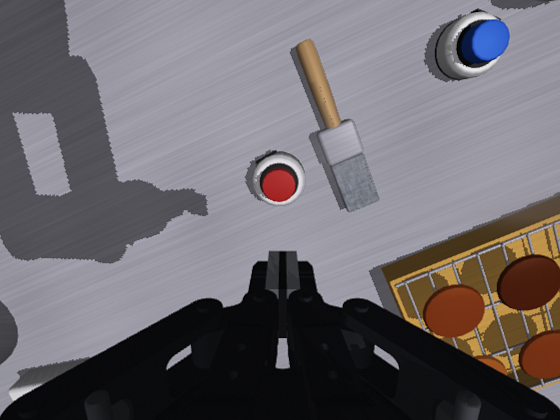

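The wrist view shows red at (278,185), the brush clear to the right of it and the cracker rack off to the lower right. The two cameras agree within 1.5 mm, so I'll descend over red.

Call:
apply_moves([
  [0,-0.004,-0.18,0,0,0,-1],
  [0,-0.004,-0.36,0,0,0,-1],
  [0,-0.004,-0.54,0,0,0,-1],
  [0,-0.004,-0.66,0,0,0,-1],
  [0,-0.004,-0.7,0,0,0,-1],
  [0,-0.004,-0.7,0,0,0,-1],
  [0,-0.004,-0.7,0,0,0,-1],
])

```text
time_s: 3.35
eef_pos: [0.5844, -0.2012, 0.0586]
orientation: [0.648, 3.071, -0.001]
wrist_force: [-0.4, -0.8, 1.1]
gripper_width: 0.0
grasp_force: 0.0
```

Call:
apply_moves([
  [0,0,-0.012,0,0,0,-1],
  [0,0,-0.024,0,0,0,-1],
  [0,0,-0.036,0,0,0,-1],
  [0,0,-0.044,0,0,0,-1],
  [0,0,-0.048,0,0,0,-1],
  [0,0,-0.048,0,0,0,-1],
])

```text
time_s: 3.95
eef_pos: [0.5835, -0.2018, 0.0447]
orientation: [0.65, 3.072, -0.0]
wrist_force: [1.4, -0.2, 2.9]
gripper_width: -0.0001
grasp_force: 1.3
```

Call:
apply_moves([
  [0,0,-0.008,0,0,0,-1],
  [0,0,-0.016,0,0,0,-1],
  [0,0,-0.022,0,0,0,-1],
  [0,0,-0.026,0,0,0,-1],
  [0,0,-0.026,0,0,0,-1],
  [0,0,-0.026,0,0,0,-1],
])

```text
time_s: 4.55
eef_pos: [0.583, -0.2016, 0.0378]
orientation: [0.65, 3.074, -0.0]
wrist_force: [1.5, -1.8, 2.1]
gripper_width: 0.0001
grasp_force: 1.2
```

Call:
apply_moves([
  [0,0,-0.004,0,0,0,-1],
  [0,0,-0.006,0,0,0,-1],
  [0,0,-0.006,0,0,0,-1],
  [0,0,-0.006,0,0,0,-1],
])

```text
time_s: 4.95
eef_pos: [0.583, -0.2016, 0.0364]
orientation: [-0.65, -3.074, 0.0]
wrist_force: [0.7, -0.9, 3.2]
gripper_width: -0.0001
grasp_force: 1.7
```

Call:
apply_moves([
  [0,0,0.04,0,0,0,-1],
  [0,0,0.16,0,0,0,-1],
  [0,0,0.34,0,0,0,-1],
  [0,0,0.52,0,0,0,-1],
  [0,0,0.7,0,0,0,-1],
  [0,0,0.78,0,0,0,-1],
  [0,0,0.78,0,0,0,-1],
])

```text
time_s: 5.65
eef_pos: [0.5845, -0.2021, 0.2362]
orientation: [0.648, 3.067, -0.002]
wrist_force: [0.5, -1.5, 0.2]
gripper_width: 0.0002
grasp_force: 0.0
```

Run:
```python
from h import *
wrist("pics/w2.png")
for n in("side","top"):
    im=grab_frame(n);cv2.imwrite(f"pics/{n}2.png",im[:,:,::-1]);blobs(im,n,.048)
a=cv2.imread("pics/side0.png")[225:305,330:410];b=cv2.imread("pics/side2.png")[225:305,330:410]
cv2.imwrite("pics/c2.png",cv2.resize(np.hstack([a,b]),None,fx=5,fy=5,interpolation=cv2.INTER_CUBIC))
```

```text
5.65 [ 0.5845 -0.2021  0.2362]
wrist red 187.0 529.9 257.0 [ 7.5 37.5] [0.7801 0.0197 0.048 ]
wrist red 756.5 282.3 177.7 [30.7 31.4] [ 0.5814 -0.2016  0.048 ]
wrist blue 1418.5 488.5 34.8 [37.4 49.5] [0.5351 0.0278 0.048 ]
side red 181.5 368.8 268.7 [13.6 17.2] [ 0.5745 -0.2082  0.048 ]
side red 65.0 319.8 118.8 [ 8. 16.] [0.8042 0.2099 0.048 ]
side yellow 95.0 226.0 162.9 [ 9.9 12.5] [0.5143 0.2109 0.048 ]
side blue 167.5 278.3 206.4 [13.8 15.6] [0.5312 0.0249 0.048 ]
side blue 88.0 40.8 92.7 [ 8.8 13.3] [0.2503 0.7705 0.048 ]
top red 883.0 261.8 263.5 [33.1 34.3] [0.3776 0.068  0.048 ]
top red 99.5 507.6 227.9 [ 7.2 22.2] [ 0.4504 -0.416   0.048 ]
top red 22239.0 399.2 343.3 [122.9 285.8] [ 0.2263 -0.1984  0.048 ]
top red 1407.5 463.2 180.8 [28.4 81.3] [ 0.544  -0.3321  0.048 ]
top red 423.5 544.3 172.3 [  6.1 105.2] [ 0.5619 -0.4938  0.048 ]
top red 690.5 536.4 162.5 [  7.  153.4] [ 0.5819 -0.4792  0.048 ]
top red 45.0 341.8 60.1 [ 9.  21.3] [ 0.7941 -0.0918  0.048 ]
top red 2497.0 522.4 40.0 [40.5 91.8] [ 0.8382 -0.4632  0.048 ]
top yellow 209.5 188.4 193.2 [15.8 17. ] [0.5164 0.2162 0.048 ]
top blue 215.5 280.3 184.0 [16.3 17. ] [0.5357 0.0327 0.048 ]
```

View pics/c2.png

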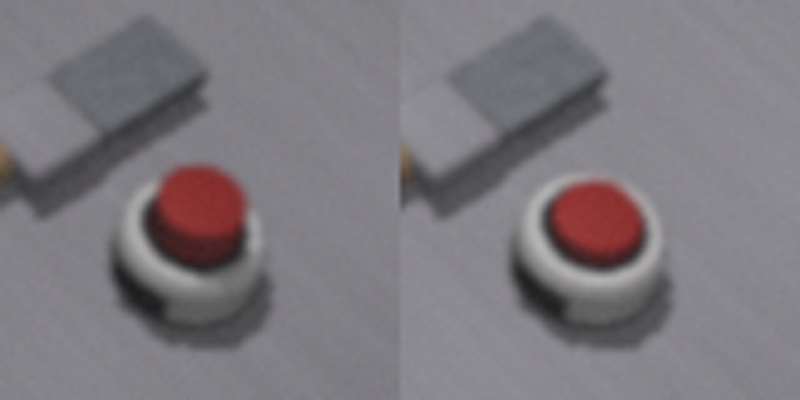

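The crop shows the red plunger clearly in, with the puck and brush where they were. Yellow is next.

Call:
apply_moves([
  [-0.133,0.837,0,0,0,0,-1],
  [-0.133,0.837,0,0,0,0,-1],
  [-0.133,0.837,0,0,0,0,-1],
  [-0.133,0.837,0,0,0,0,-1],
  [-0.133,0.837,0,0,0,0,-1],
  [-0.133,0.837,0,0,0,0,-1],
])

```text
time_s: 6.4
eef_pos: [0.5483, 0.0096, 0.2292]
orientation: [-0.644, -3.071, 0.001]
wrist_force: [1.0, -0.9, -0.1]
gripper_width: 0.0001
grasp_force: 0.0
```

Call:
apply_moves([
  [-0.133,0.837,0,0,0,0,-1],
  [-0.133,0.837,0,0,0,0,-1],
  [-0.133,0.837,0,0,0,0,-1],
  [-0.133,0.837,0,0,0,0,-1],
  [-0.133,0.837,0,0,0,0,-1],
  [-0.133,0.837,0,0,0,0,-1],
  [-0.133,0.837,0,0,0,0,-1],
  [-0.133,0.837,0,0,0,0,-1],
])

```text
time_s: 7.2
eef_pos: [0.5171, 0.2148, 0.2308]
orientation: [-0.654, -3.072, 0.002]
wrist_force: [0.9, 0.6, 0.4]
gripper_width: -0.0
grasp_force: 0.0
```

```bash
python3 -c 'from h import *;wrist("pics/w3.png")'
```

```text
7.2 [0.5171 0.2148 0.2308]
wrist red 378.0 10.0 355.8 [20.  24.9] [ 0.5806 -0.1883  0.048 ]
wrist yellow 814.0 284.0 181.3 [31.6 32.9] [0.5159 0.2162 0.048 ]
wrist blue 781.0 144.8 260.2 [29.  35.9] [0.5352 0.0358 0.048 ]
```

View pics/w3.png

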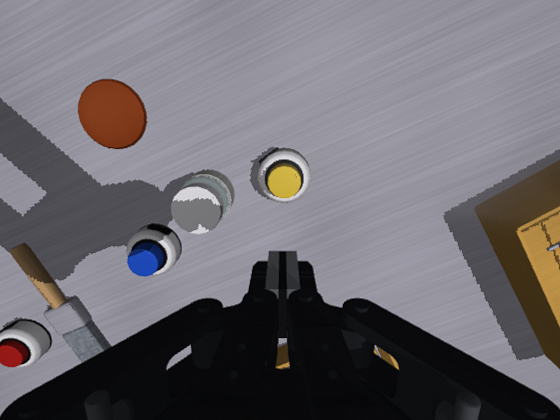

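The wrist view shows yellow at (284,181) with the jar next to it at (200,205). I'll turn the tool about -70° so the wide knuckles stay clear of the jar, then descend.

Call:
apply_moves([
  [0,0,0,0,0,-0.194,-1],
  [0,0,0,0,0,-0.194,-1],
  [0,0,0,0,0,-0.194,-1],
  [0,0,0,0,0,-0.194,-1],
  [0,0,0,0,0,-0.194,-1],
  [0,0,0,0,0,-0.194,-1],
  [0,0,0,0,0,-0.194,-1],
  [0,0,0,0,0,-0.194,-1],
  [0,0,0,0,0,-0.194,-1],
  [0,0,0,0,0,-0.194,-1],
])

```text
time_s: 8.25
eef_pos: [0.5169, 0.216, 0.2313]
orientation: [2.291, 2.15, 0.0]
wrist_force: [0.1, 0.3, 0.4]
gripper_width: -0.0002
grasp_force: 0.0
```

Call:
apply_moves([
  [0,0,-0.18,0,0,0,-1],
  [0,0,-0.36,0,0,0,-1],
  [0,0,-0.54,0,0,0,-1],
  [0,0,-0.66,0,0,0,-1],
  [0,0,-0.7,0,0,0,-1],
  [0,0,-0.7,0,0,0,-1],
  [0,0,-0.7,0,0,0,-1],
])

```text
time_s: 8.95
eef_pos: [0.518, 0.2172, 0.0581]
orientation: [2.291, 2.148, 0.004]
wrist_force: [0.1, 0.3, 1.1]
gripper_width: -0.0003
grasp_force: 0.0
```

Call:
apply_moves([
  [0,0,-0.012,0,0,0,-1],
  [0,0,-0.024,0,0,0,-1],
  [0,0,-0.036,0,0,0,-1],
  [0,0,-0.044,0,0,0,-1],
  [0,0,-0.048,0,0,0,-1],
  [0,0,-0.048,0,0,0,-1],
])

```text
time_s: 9.55
eef_pos: [0.5171, 0.2172, 0.0447]
orientation: [2.292, 2.148, 0.002]
wrist_force: [0.8, 0.0, 3.2]
gripper_width: -0.0003
grasp_force: 1.3
```

Call:
apply_moves([
  [0,0,-0.008,0,0,0,-1],
  [0,0,-0.016,0,0,0,-1],
  [0,0,-0.022,0,0,0,-1],
  [0,0,-0.028,0,0,0,-1],
  [0,0,-0.032,0,0,0,-1],
  [0,0,-0.032,0,0,0,-1],
  [0,0,-0.032,0,0,0,-1],
])

```text
time_s: 10.25
eef_pos: [0.5167, 0.217, 0.0364]
orientation: [2.292, 2.148, 0.0]
wrist_force: [3.6, 1.0, 3.6]
gripper_width: 0.0
grasp_force: 1.6
```

Call:
apply_moves([
  [0,0,0.04,0,0,0,-1],
  [0,0,0.16,0,0,0,-1],
  [0,0,0.34,0,0,0,-1],
  [0,0,0.52,0,0,0,-1],
  [0,0,0.7,0,0,0,-1],
  [0,0,0.78,0,0,0,-1],
  [0,0,0.78,0,0,0,-1],
])

```text
time_s: 10.95
eef_pos: [0.5178, 0.2174, 0.2357]
orientation: [2.29, 2.146, 0.008]
wrist_force: [-0.5, 0.4, -0.2]
gripper_width: -0.0001
grasp_force: 0.0
```

Run:
```python
from h import *
wrist("pics/w4.png")
im=grab_frame("side");cv2.imwrite("pics/side4.png",im[:,:,::-1]);blobs(im,"side",.048)
a=cv2.imread("pics/side0.png")[140:240,195:305];b=cv2.imread("pics/side4.png")[140:240,195:305]
cv2.imwrite("pics/c4.png",cv2.resize(np.hstack([a,b]),None,fx=3.5,fy=3.5,interpolation=cv2.INTER_CUBIC))
```

```text
10.95 [0.5178 0.2174 0.2357]
wrist red 55.5 548.4 155.2 [ 7.3 23.8] [0.7965 0.2271 0.048 ]
wrist yellow 751.5 280.1 180.6 [30.9 31.1] [0.5169 0.2185 0.048 ]
side red 180.5 368.7 268.7 [13.5 17.2] [ 0.5746 -0.2081  0.048 ]
side red 54.5 323.3 119.8 [ 8.9 19.4] [0.809  0.2011 0.048 ]
side yellow 92.0 226.1 165.7 [ 9.3 12.8] [0.5092 0.2023 0.048 ]
side blue 174.0 278.4 206.6 [14.1 15.9] [0.5309 0.0244 0.048 ]
side blue 88.0 40.8 92.7 [ 8.9 13. ] [0.2502 0.7704 0.048 ]
```

View pics/c4.png

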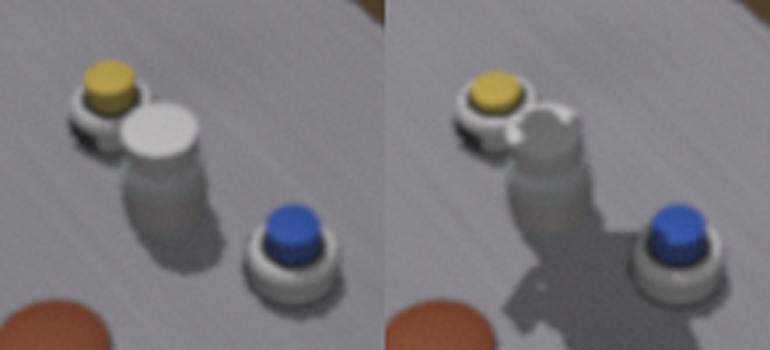

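Yellow is in and the jar hasn't moved. Blue is next.

Call:
apply_moves([
  [0.076,-0.736,0,0,0,0,-1],
  [0.076,-0.736,0,0,0,0,-1],
  [0.076,-0.736,0,0,0,0,-1],
  [0.076,-0.736,0,0,0,0,-1],
  [0.076,-0.736,0,0,0,0,-1],
  [0.076,-0.736,0,0,0,0,-1],
  [0.076,-0.736,0,0,0,0,-1],
])

```text
time_s: 11.75
eef_pos: [0.5345, 0.0339, 0.2297]
orientation: [-2.29, -2.147, 0.003]
wrist_force: [0.2, 0.3, -0.3]
gripper_width: -0.0
grasp_force: 0.0
```

```bash
python3 -c 'from h import *;wrist("pics/w5.png")'
```

```text
11.75 [0.5345 0.0339 0.2297]
wrist yellow 128.5 250.7 2.9 [ 7.4 27.6] [0.5167 0.1989 0.048 ]
wrist blue 892.5 284.5 183.1 [33.1 34.5] [0.5365 0.0334 0.048 ]
```

Call:
apply_moves([
  [0,0,-0.18,0,0,0,-1],
  [0,0,-0.36,0,0,0,-1],
  [0,0,-0.54,0,0,0,-1],
  [0,0,-0.66,0,0,0,-1],
  [0,0,-0.7,0,0,0,-1],
  [0,0,-0.7,0,0,0,-1],
  [0,0,-0.7,0,0,0,-1],
])

```text
time_s: 12.5
eef_pos: [0.5368, 0.0335, 0.0579]
orientation: [2.29, 2.148, 0.002]
wrist_force: [0.4, 0.3, 0.7]
gripper_width: -0.0001
grasp_force: 0.0
```

Call:
apply_moves([
  [0,0,-0.012,0,0,0,-1],
  [0,0,-0.024,0,0,0,-1],
  [0,0,-0.036,0,0,0,-1],
  [0,0,-0.044,0,0,0,-1],
  [0,0,-0.048,0,0,0,-1],
  [0,0,-0.048,0,0,0,-1],
])

```text
time_s: 13.1
eef_pos: [0.5361, 0.0329, 0.0447]
orientation: [2.292, 2.147, 0.001]
wrist_force: [1.1, -0.1, 3.2]
gripper_width: 0.0002
grasp_force: 1.3
```

Call:
apply_moves([
  [0,0,-0.008,0,0,0,-1],
  [0,0,-0.016,0,0,0,-1],
  [0,0,-0.022,0,0,0,-1],
  [0,0,-0.028,0,0,0,-1],
  [0,0,-0.032,0,0,0,-1],
  [0,0,-0.032,0,0,0,-1],
  [0,0,-0.032,0,0,0,-1],
])

```text
time_s: 13.8
eef_pos: [0.5358, 0.033, 0.0364]
orientation: [2.292, 2.148, 0.0]
wrist_force: [2.1, -0.1, 4.0]
gripper_width: 0.0001
grasp_force: 1.6
```

Call:
apply_moves([
  [0,0,0.04,0,0,0,-1],
  [0,0,0.16,0,0,0,-1],
  [0,0,0.34,0,0,0,-1],
  [0,0,0.52,0,0,0,-1],
  [0,0,0.7,0,0,0,-1],
  [0,0,0.78,0,0,0,-1],
  [0,0,0.78,0,0,0,-1],
  [0,0,0.78,0,0,0,-1],
])

```text
time_s: 14.6
eef_pos: [0.5346, 0.0331, 0.2307]
orientation: [-2.291, -2.147, 0.002]
wrist_force: [-0.2, 0.2, -0.7]
gripper_width: -0.0001
grasp_force: 0.0
```

Run:
```python
from h import *
wrist("pics/w6.png")
im=grab_frame("side");cv2.imwrite("pics/side6.png",im[:,:,::-1]);blobs(im,"side",.048)
```

```text
14.6 [0.5346 0.0331 0.2307]
wrist yellow 108.0 250.0 2.5 [ 6.5 26.9] [0.5165 0.1986 0.048 ]
wrist blue 830.0 284.0 180.7 [32.1 33. ] [0.5365 0.0349 0.048 ]
side red 179.5 368.7 268.7 [13.4 17.3] [ 0.5745 -0.2082  0.048 ]
side yellow 92.0 226.1 165.7 [ 9.3 12.8] [0.5092 0.2023 0.048 ]
side blue 137.0 278.3 208.2 [12.1 14.6] [0.528  0.0207 0.048 ]
side blue 89.0 40.8 92.7 [ 8.9 13.3] [0.2504 0.7703 0.048 ]
```

View pics/side6.png

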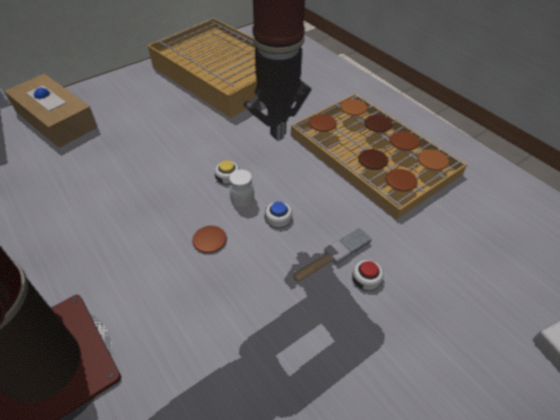

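The side view shows all three plungers down: red at (369,269), yellow at (226,166) and blue at (278,208). The jar, brush and cracker are where they started, and the tool is clear of everything.

```bash
python3 -c 'from cell import *;print(hand_in())'
```

```text
the job is handed in; nothing more can be done
None
```

I pressed the red, yellow and blue timers in that order, each about 10 mm in with a measured push of about 4 N or less. The last camera view showed all three plungers down and nothing shifted, and the job is handed in (no verdict was returned).

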